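# Clear the titration bench into tray, dish and box

### The job

Tidy up after the titration: stand both sample vials in the rectangular steel tray, stand both squat weighing bottles in the round white dish, and lay the stir bar in the deeper, square dark grey box, everything resting on the floor of its container and the glassware upright. Leave the amber bottle and the empty beaker standing where they are.

Things in the scene. Friction and masses are not known exactly. Their poses are not given: they have to be found in the camera images.
- vial_a: Sample vial, one of two alike: a clear glass sample vial with a paper label band and a narrower white screw cap: slim and tall, round. Glass 28 mm diameter and 46 mm high, cap 25 mm diameter above it, 60 mm high in all, about 40 g. Stands upright on the work surface (z = 0) at the start. Origin at the centre of its underside, z up.
- vial_b: Sample vial, the second of two alike: a clear glass sample vial with a paper label band and a narrower white screw cap: slim and tall, round. Glass 28 mm diameter and 46 mm high, cap 25 mm diameter above it, 60 mm high in all, about 40 g. Stands upright on the work surface (z = 0) at the start. Origin at the centre of its underside, z up.
- weighing_bottle_a: Weighing bottle, one of two alike: a squat weighing bottle of clear glass with a white lid that does not come off: round, 44 mm diameter and 35 mm high to the top of the lid, with a lid knob 15 mm wide in the middle reaching to 49 mm, about 60 g. Stands upright on the work surface (z = 0) at the start. Origin at the centre of its underside, z up.
- weighing_bottle_b: Weighing bottle, the second of two alike: a squat weighing bottle of clear glass with a white lid that does not come off: round, 44 mm diameter and 35 mm high to the top of the lid, with a lid knob 15 mm wide in the middle reaching to 49 mm, about 60 g. Stands upright on the work surface (z = 0) at the start. Origin at the centre of its underside, z up.
- stir_bar: The magnetic stir bar: a white plastic bar lying flat on the work surface, 45 mm long (its x axis), 12 by 12 mm in section with rounded edges, about 15 g. Origin at the middle of the bar, 6 mm above the surface at the start. It may lie at any angle.
- tray: The vials' tray: a shallow, light, rectangular stainless steel tray, open on top, fixed to the work surface. Outside 90 mm along its x and 110 mm along its y, 18 mm high; walls and floor 4 mm thick (inside 82 x 102 mm). Origin at the centre of its underside, on the work surface (z = 0). It may be turned up to 20 degrees.
- dish: The weighing bottles' dish: a shallow round white ceramic dish, open on top, fixed to the work surface. Outer diameter 132 mm at the rim (120 mm at the foot), 15 mm high; wall and floor 4 mm thick (inside diameter 112 mm at the floor). Origin at the centre of its underside, on the work surface (z = 0).
- box: The stir bar's box: a square dark grey plastic box, deeper than the tray, open on top, fixed to the work surface. Outside 90 x 90 mm, 28 mm high; walls and floor 4 mm thick (inside 82 x 82 mm). Origin at the centre of its underside, on the work surface (z = 0). It may be turned up to 30 degrees.
- amber_bottle: Bystander, not to be moved: a small round amber glass bottle with a black cap and paper label, 38 mm diameter, 66 mm high, standing upright, loose. Origin at the centre of its underside.
- beaker: Bystander, not to be moved: an empty open clear glass beaker, 42 mm diameter, 55 mm high, standing upright, loose. Origin at the centre of its underside.
Things that resemble listed ones, but are neither listed nor needed, are in the scene too. What is shaped like the weighing_bottle_a but blue or green is not meant.

How it is judged:
By the outcome, as a careful person would: the job done as asked, in the order asked, and still so for the second after the job is handed in, with the robot touching nothing.
It also fails if it takes over 115 s, if anything falls off the work surface, if the arm or the gripper's body presses on something with over 40 N, if the wrist force passes 120 N, or if a joint passes its speed limit or range.

### The arm

A 6-joint arm with a two-finger parallel gripper is mounted at the origin on the work surface. World frame = base frame: x ahead of the robot, y to its left, z up, the work surface at z = 0. Lengths are in m, angles in rad, forces in N, time in s.
With the tool pointing down it reaches from about 0.35 to 0.775 m from the base axis. Payload 7.3 kg.
Tool frame: the origin (TCP) lies at the very end of the fingers, on their centre line; the grasp point (between the pads) lies 19 mm behind it (pinch_z is the z of the grasp point in the tool frame, in m); z points along the fingers, y is the line along which they close (so a half turn about z gives the same grasp; the last joint's range is limited). The gripper opens to 92 mm and grips with 3 to 60 N. Pads are 19 mm wide; open, the fingers measure 130 mm over their backs; the gripper's body (75 mm by 190 mm) begins 47 mm behind the grasp point.
Start: joints at [1.055, 0.342, 1.524, -0, 1.275, -0.146], TCP at [0.19, 0.49, 0.227] pointing down, gripper open.
Joint ranges: [-2.53, 2.53], [-0.77, 2.02], [0.04, 2.7], [-1, 4.14], [0.28, 2.66], [-3.11, 3.11]. Speed limits (rad/s): [2.57, 2.57, 3.14, 3.14, 3.14, 3.14].

### API

Orientations are given as a 3x3 rotation matrix whose columns are the frame's x, y, z axes.
In Python, from rig import read_state, capture, hand_in, pinch_z gives the robot as it stands.
- The arm moves only by the tool play_rows, never from a script. Its argument "motion" is a list of rows, each an object with "slide": the shift along the tool's x, y, z in units of 150 mm (1.0 is 150 mm), a list of three; "twist": the turn, a rotation vector about the tool's x, y, z in units of 90 degrees (1.0 is 90 degrees), a list of three. A call has 1 to 12 rows; each row is the pose to reach, as a shift and turn from the pose commanded when the call began, along the tool's axes at that moment; what a row does not reach only later rows make up. A row lasts 1/12 s, in which the tool goes at most 41.7 mm and 7.16 degrees, less where a joint would pass 70% of its speed; a pose out of reach is approached as far as the arm can. A call with a number of a shift or a turn outside -1 to 1 is refused whole. A call with a gripper value outside its range is refused whole. "hand" is the closure, from -1 (fully open) to 1 (shut), set as the call begins (left out, the last holds). The fingers move at their own pace and stop on an object; "force" is the grip in N (left out, the last holds). Time passes only in rows, so rows that repeat a pose let the fingers close. It gives the time, the measured TCP pose, the force, the opening and the grip force at its end, in the units of the state.
- read_state(): the state, without advancing time (a new reading comes with each control period).
- capture(name): name is "scene" or "top"; returns a dict with "color" (480x640x3 uint8, blue, green, red), "intrinsics" (3x3 intrinsics, pixels), "rvec" (rotation vector, rad) and "tvec" (3), from world to camera coordinates, as OpenCV has them. Camera axes: x right, y down, z forward; pixel columns grow to the right and rows downward; lengths in m; the calibration is good to about 2 mm. A picture is of the moment at which its call begins. There is no depth.
- hand_in(): hands the job in; it is judged then, once.
The state is a dict: "time": time; "joint_pos": joint angles; "dq": joint speeds; "joint_torque": joint torques, N m; "tool_pos": TCP position; "eef_rot": TCP orientation; "force": force on the tool from outside, world axes, zero at the start; "torque": the same for the moment, N m; "finger_gap": opening from 0.0 (shut) to 1.0 (fully open); "finger_force": force on a finger pad.
Only numpy, scipy, OpenCV 4.12 (cv2) and the standard library are available. Lean on these libraries where they do the work, as an engineer would, in place of code of your own. Each camera call takes 0.05 s, during which the arm holds its last target. There are 200 camera calls.

## Working session

There is one attempt and no reset: what is moved stays moved. The work goes in short steps, Python scripts to look and compute and a tool call to move; the robot and the scene stay as the last step left them, time stands still between calls to the robot, and variables do not carry over. Pictures are saved under pics/ and viewed, at most 14 in all, crops included, and the job is handed in when it is done.

Besides the shell and the picture viewer there is one more tool, called after "Call:" by a JSON object that holds its "name" and its "arguments". play_rows: Moves the arm, as the interface text tells. Its arguments: {"type":"object","properties":{"motion":{"type":"array","items":{"type":"object","properties":{"slide":{"type":"array","items":{"type":"number","minimum":-1,"maximum":1}},"twist":{"type":"array","items":{"type":"number","minimum":-1,"maximum":1}}}}},"hand":{"type":"number"},"force":{"type":"number"}},"required":["motion"]}

```bash
mkdir -p pics; python3 - <<'E'
from rig import *
import cv2,numpy as np
print(pinch_z)
for n in("top","scene"):
    c=capture(n);cv2.imwrite(f"pics/{n}0.png",c["color"]);print(n,c["intrinsics"],c["rvec"],c["tvec"])
s=read_state();print(s)
E
```

```text
-0.0188
top [[442.7760223    0.         314.72800651]
 [  0.         442.7760223  239.04991519]
 [  0.           0.           1.        ]] [ 2.16047333 -2.11844031  0.18647772] [-0.02079413  0.56354881  0.71746665]
scene [[616.04591526   0.         320.84357578]
 [  0.         616.04591526 246.20439762]
 [  0.           0.           1.        ]] [ 1.60244582  1.68067187 -0.91333547] [ 0.01314889 -0.2897138   1.52986178]
{'time': 0.1, 'joint_pos': array([ 1.05497920e+00,  3.42640854e-01,  1.52492301e+00, -8.38293526e-06,
        1.27535853e+00, -1.45985854e-01]), 'dq': array([ 0.00122299, -0.00091467, -0.00332445, -0.00018871,  0.00047448,
        0.00119247]), 'joint_torque': array([ 1.85147575e-03, -4.32005632e+01, -2.44695085e+01,  7.20388046e-02,
        5.26151061e-02, -2.58874769e-05]), 'tool_pos': array([0.18956499, 0.4892046 , 0.22612024]), 'eef_rot': array([[-9.32389170e-01,  3.61455411e-01, -6.48913686e-04],
       [ 3.61455945e-01,  9.32388466e-01, -1.16068544e-03],
       [ 1.85503604e-04, -1.31676425e-03, -9.99999116e-01]]), 'force': array([-0.31871994, -0.74685204,  0.05576125]), 'torque': array([-0.00148104, -0.00351366, -0.01268208]), 'finger_force': 0.0, 'finger_gap': 0.99991358684831}
```

View pics/top0.png

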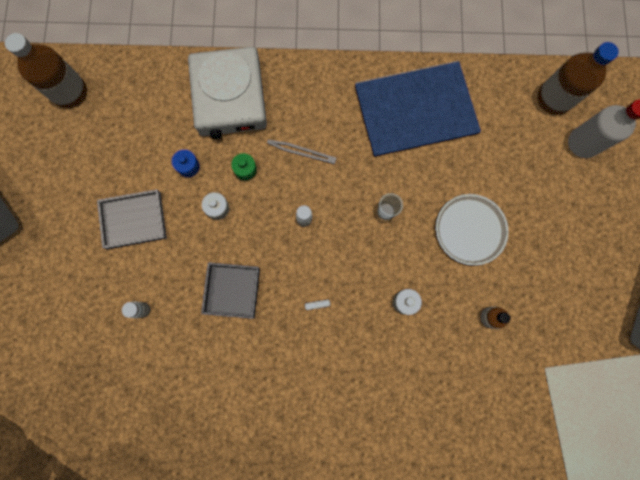

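View pics/scene0.png

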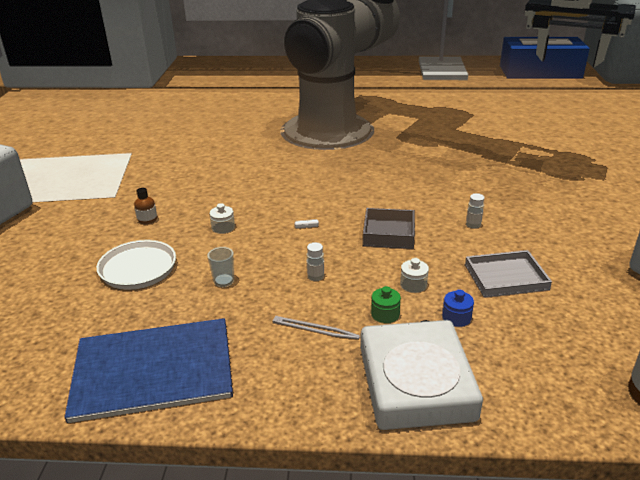

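The top view shows vial caps near (304,213) and (130,310), and white bottles near (214,206) and (408,302). The stir bar is near (317,305), the tray (132,220), box (231,291), dish (472,230), amber bottle (495,317) and beaker (389,208). Next I'll zoom in to get precise pixels.

```bash
cat > h.py <<'E'
import cv2,numpy as np
from rig import *
def pix2w(c,uv,z):
    R=cv2.Rodrigues(np.float64(c["rvec"]).ravel())[0];t=np.float64(c["tvec"]).ravel()
    d=R.T@np.linalg.inv(c["intrinsics"])@np.array([uv[0],uv[1],1.]);o=-R.T@t
    return o+d*(z-o[2])/d[2]
def w2pix(c,p):
    return cv2.projectPoints(np.float64(p).reshape(-1,3),np.float64(c["rvec"]),np.float64(c["tvec"]),c["intrinsics"],None)[0].reshape(-1,2)
def mosaic(img,cs,name,r=38,k=5.2,cols=4):
    T=[]
    for u,v in cs:
        p=cv2.getRectSubPix(img,(2*r,2*r),(u,v));p=cv2.resize(p,(198,198),interpolation=cv2.INTER_CUBIC)
        for i in range(0,2*r,10):
            x=int(i*198/(2*r));cv2.line(p,(x,0),(x,5),(0,255,255),1);cv2.line(p,(0,x),(5,x),(0,255,255),1)
        cv2.putText(p,f"{u-r},{v-r}",(8,14),0,.4,(0,255,255),1);T.append(p)
    while len(T)%cols:T.append(T[0]*0)
    cv2.imwrite(name,np.vstack([np.hstack(T[i:i+cols]) for i in range(0,len(T),cols)]))
E
python3 - <<'E'
from h import *
c=capture("top")
mosaic(c["color"],[(132,220),(231,291),(472,230),(317,305),(304,215),(135,310),(214,206),(408,302),(389,208),(495,317)],"pics/m0.png")
# rough checks
for n,p,z in [("tray",(132,220),.018),("box",(231,291),.028),("dish",(472,230),.015),("bar",(317,305),.012),("va",(304,212),.06),("vb",(129,310),.06),("wa",(214,200),.049),("wb",(409,301),.049),("bk",(390,202),.055),("am",(504,318),.066)]:print(n,pix2w(c,p,z).round(3))
g=cv2.cvtColor(c["color"],cv2.COLOR_BGR2HSV)
def blob(n,lo,hi,box):
    u,v,w,h=box;m=cv2.inRange(g[v:v+h,u:u+w],lo,hi);k,l,s,ce=cv2.connectedComponentsWithStats(m)
    for i in range(1,k):
        if s[i,4]>25: 
            q=np.argwhere(l==i)[:,::-1].astype(np.float32)+[u,v]
            print(n,s[i]+[u,v,0,0,0],ce[i]+[u,v],cv2.minAreaRect(q.astype(np.float32)))
W=((0,0,150),(179,60,255))
for n,b in dict(dish=(425,185,95,90),bar=(300,292,36,26),va=(290,198,30,34),vb=(115,294,40,32),wa=(195,186,40,40),wb=(388,282,40,40)).items():blob(n,*W,b)
for n,b in dict(tray=(90,182,85,75),box=(195,255,75,70)).items():blob(n,(0,0,0),(179,70,255),b)
E
```

```text
tray [0.597 0.319 0.018]
box [0.473 0.133 0.028]
dish [ 0.592 -0.294  0.015]
bar [ 0.452 -0.016  0.012]
va [0.608 0.01  0.06 ]
vb [0.437 0.293 0.06 ]
wa [0.629 0.167 0.049]
wb [ 0.461 -0.171  0.049]
bk [ 0.63  -0.139  0.055]
am [ 0.436 -0.322  0.066]
dish [455 194  53  66 189] [491.08994709 218.00529101] ((487.6357727050781, 219.87277221679688), (72.33541107177734, 33.47570037841797), 59.85861587524414)
dish [440 198  15  17  27] [446.37037037 205.        ] ((446.10809326171875, 205.6342010498047), (2.4855880737304688, 20.567020416259766), 43.02506637573242)
dish [ 438  200   64   62 3040] [469.49013158 230.29473684] ((469.59136962890625, 230.2208251953125), (62.76865005493164, 61.05872344970703), 4.085616588592529)
bar [305 301  25   9 134] [316.73880597 304.56716418] ((317.10809326171875, 304.6486511230469), (5.918363571166992, 24.331050872802734), 80.53767395019531)
va [297 205  14  14 153] [303.47058824 211.66666667] ((303.5, 211.5), (13.0, 13.0), 90.0)
vb [122 302  14  16 172] [128.40697674 309.27906977] ((128.25001525878906, 309.25), (13.435027122497559, 14.142135620117188), 45.0)
wa [202 192  24  24 416] [213.26442308 203.58173077] ((213.25001525878906, 203.75), (22.62741470336914, 23.33452033996582), 45.0)
wb [397 289  25  26 463] [408.93952484 301.32397408] ((409.0000305175781, 301.0), (24.041629791259766, 24.041629791259766), 45.0)
tray [  97  190   69   59 3181] [130.79911977 218.87425338] ((130.73355102539062, 218.9456787109375), (50.266727447509766, 65.78324127197266), 80.27242279052734)
box [ 202  263   57   56 2727] [230.24459113 290.21855519] ((230.18812561035156, 290.1188049316406), (53.3339958190918, 52.13995361328125), 5.710593223571777)
```

View pics/m0.png

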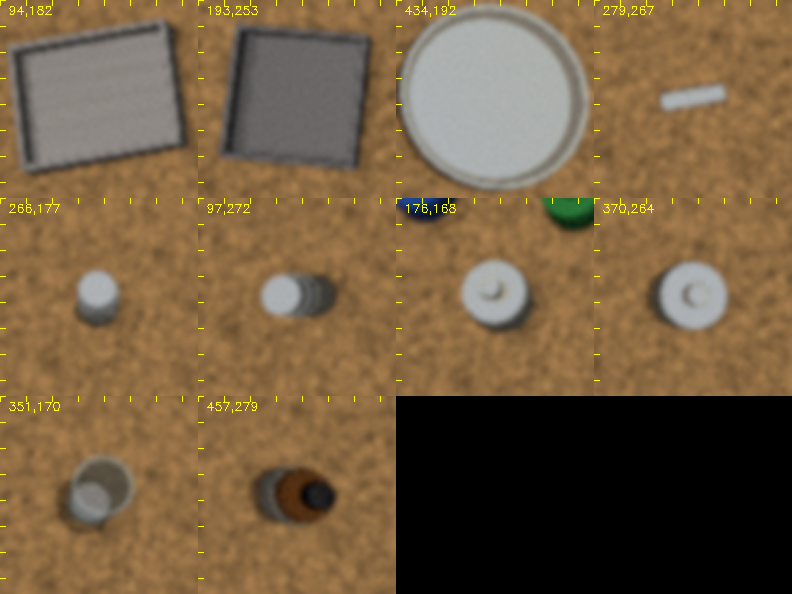

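The zoomed mosaic shows every target upright and sharp. Readings: tray centre (131.6,218.9), box centre (230.5,290.0), dish centre (471.2,229.2), vial caps (303.3,211.5) and (128.8,309.2), lids (213.6,204.5) and (408.2,301.2). I'll cross-check these in the scene camera.

```bash
python3 - <<'E'
from h import *
c=capture("top");s=capture("scene")
P=dict(tray=((131.6,218.9),.018),box=((230.5,290),.028),dish=((471.2,229.2),.015),bar=((317,304.6),.012),va=((303.3,211.5),.06),vb=((128.8,309.2),.06),wa=((213.6,204.5),.035),wb=((408.2,301.2),.035))
im=s["color"].copy()
for n,(p,z) in P.items():
    w=pix2w(c,p,z);q=w2pix(s,[w])[0];print(n,w.round(4),q.round(1))
    cv2.circle(im,(int(q[0]*8),int(q[1]*8)),10,(0,0,255),-1,cv2.LINE_AA,3)
def quad(pts,u,v,z):
    w=np.array([pix2w(c,(u+a/2.605,v+b/2.605),z)[:2] for a,b in pts])
    for i in range(4):
        e=w[(i+1)%4]-w[i];print(round(np.hypot(*e),4),round(np.degrees(np.arctan2(e[1],e[0])),1))
quad([(12,46),(167,20),(186,146),(27,172)],94,182,.018)
quad([(39,25),(172,38),(158,167),(22,156)],193,253,.028)
a=pix2w(c,(305,306.7),.012);b=pix2w(c,(329.2,302.6),.012);e=(b-a)[:2];print("bar",np.hypot(*e),np.degrees(np.arctan2(*e[::-1])))
cv2.imwrite("pics/ov.png",cv2.resize(im[170:330,80:560],(800,267),interpolation=cv2.INTER_CUBIC))
E
```

```text
tray [0.5986 0.3198 0.018 ] [503.4 267.4]
box [0.4745 0.1343 0.028 ] [387.1 220.7]
dish [ 0.593  -0.2931  0.015 ] [136.5 259.9]
bar [ 0.4526 -0.0162  0.012 ] [305.4 220.7]
va [0.609  0.0108 0.06  ] [313.6 246.3]
vb [0.4384 0.2939 0.06  ] [475.7 196.6]
wa [0.6241 0.1704 0.035 ] [413.1 266.3]
wb [ 0.461  -0.1722  0.035 ] [220.4 211.1]
0.1078 -78.8
0.091 -167.4
0.1086 100.7
0.09 12.1
0.0897 -94.5
0.0855 176.1
0.0899 86.5
0.0871 -4.0
bar 0.04324063965635771 -79.40137057167249
```

View pics/ov.png

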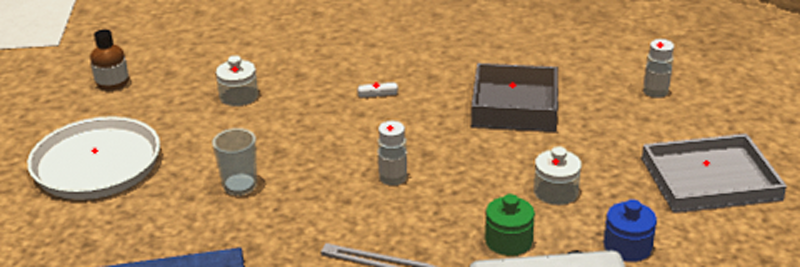

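Call:
{"name": "play_rows", "arguments": {"motion": [{"slide": [0,0,0],"twist": [0,0,-0.236]},{"slide": [0,0,0],"twist": [0,0,-0.236]},{"slide": [0,0,0],"twist": [0,0,-0.236]},{"slide": [0,0,0],"twist": [0,0,-0.236]},{"slide": [0,0,0],"twist": [0,0,-0.236]},{"slide": [0,0,0],"twist": [0,0,-0.236]}], "hand": -1, "force": 15}}

```text
time: 0.75
tool_pos: [0.1897, 0.4895, 0.2267]
eef_rot: [[-1.0, 0.003, -0.0], [0.003, 1.0, -0.0], [0.0, -0.0, -1.0]]
force: [-0.3, -0.6, -0.4]
finger_gap: 0.997
finger_force: 0.0
```

The overlay puts every dot within about 2 mm of its object, and the sizes match (tray 109×91, bar 43 mm). I'll start with vial_b.

Call:
{"name": "play_rows", "arguments": {"motion": [{"slide": [-1,-0.65,0.4]},{"slide": [-1,-0.65,0.4]},{"slide": [-1,-0.65,0.4]},{"slide": [-1,-0.65,0.4]},{"slide": [-1,-0.65,0.4]},{"slide": [-1,-0.65,0.4]},{"slide": [-1,-0.65,0.4]}]}}

```text
validation failed for argument at $.mo...
```

Call:
{"name": "play_rows", "arguments": {"motion": [{"slide": [-0.655,-0.653,0.511]},{"slide": [-0.655,-0.653,0.511]},{"slide": [-0.655,-0.653,0.511]},{"slide": [-0.655,-0.653,0.511]},{"slide": [-0.655,-0.653,0.511]},{"slide": [-0.655,-0.653,0.511]},{"slide": [-0.655,-0.653,0.511]},{"slide": [-0.655,-0.653,0.511]}]}}

```text
validation failed for argument at $.mo...
```

Call:
{"name": "play_rows", "arguments": {"motion": [{"slide": [-1,-0.65,0.4],"twist": [0,0,0]},{"slide": [-1,-0.65,0.4],"twist": [0,0,0]},{"slide": [-1,-0.65,0.4],"twist": [0,0,0]},{"slide": [-1,-0.65,0.4],"twist": [0,0,0]},{"slide": [-1,-0.65,0.4],"twist": [0,0,0]},{"slide": [-1,-0.65,0.4],"twist": [0,0,0]},{"slide": [-1,-0.65,0.4],"twist": [0,0,0]}]}}

```text
time: 1.33
tool_pos: [0.3404, 0.3915, 0.1663]
eef_rot: [[-1.0, 0.004, -0.001], [0.004, 1.0, -0.0], [0.001, -0.0, -1.0]]
force: [0.0, -0.0, -0.4]
finger_gap: 1.003
finger_force: 0.0
```

Call:
{"name": "play_rows", "arguments": {"motion": [{"slide": [-0.655,-0.653,0.511],"twist": [0,0,0]},{"slide": [-0.655,-0.653,0.511],"twist": [0,0,0]},{"slide": [-0.655,-0.653,0.511],"twist": [0,0,0]},{"slide": [-0.655,-0.653,0.511],"twist": [0,0,0]},{"slide": [-0.655,-0.653,0.511],"twist": [0,0,0]},{"slide": [-0.655,-0.653,0.511],"twist": [0,0,0]},{"slide": [-0.655,-0.653,0.511],"twist": [0,0,0]},{"slide": [-0.655,-0.653,0.511],"twist": [0,0,0]}]}}

```text
time: 2.0
tool_pos: [0.4375, 0.296, 0.0911]
eef_rot: [[-1.0, -0.002, 0.001], [-0.002, 1.0, 0.001], [-0.001, 0.001, -1.0]]
force: [-0.4, -0.3, -0.2]
finger_gap: 1.003
finger_force: 0.0
```

Call:
{"name": "play_rows", "arguments": {"motion": [{"slide": [0,0,0.25],"twist": [0,0,0]},{"slide": [0,0,0.4],"twist": [0,0,0]},{"slide": [0,-0.01,0.5],"twist": [0,0,0]},{"slide": [0,-0.01,0.5],"twist": [0,0,0]},{"slide": [0,-0.01,0.5],"twist": [0,0,0]}]}}

```text
time: 2.42
tool_pos: [0.4375, 0.2938, 0.0155]
eef_rot: [[-1.0, -0.002, -0.0], [-0.002, 1.0, 0.0], [0.0, 0.0, -1.0]]
force: [0.1, 0.1, 0.6]
finger_gap: 0.999
finger_force: 0.0
```

Call:
{"name": "play_rows", "arguments": {"motion": [{"slide": [0,0,0],"twist": [0,0,0]},{"slide": [0,0,0],"twist": [0,0,0]},{"slide": [0,0,0],"twist": [0,0,0]},{"slide": [0,0,0],"twist": [0,0,0]},{"slide": [0,0,0],"twist": [0,0,0]},{"slide": [0,0,0],"twist": [0,0,0]},{"slide": [0,0,0],"twist": [0,0,0]},{"slide": [0,0,0],"twist": [0,0,0]},{"slide": [0,0,0],"twist": [0,0,0]}], "hand": 1, "force": 12}}

```text
time: 3.17
tool_pos: [0.4381, 0.2928, 0.0151]
eef_rot: [[-1.0, -0.001, -0.0], [-0.001, 1.0, 0.0], [0.0, 0.0, -1.0]]
force: [0.3, 0.7, -0.8]
finger_gap: 0.395
finger_force: 0.0
```

Call:
{"name": "play_rows", "arguments": {"motion": [{"slide": [0,0,0],"twist": [0,0,0]},{"slide": [0,0,0],"twist": [0,0,0]},{"slide": [0,0,0],"twist": [0,0,0]},{"slide": [0,0,0],"twist": [0,0,0]},{"slide": [0,0,-0.1],"twist": [0,0,0]},{"slide": [0,0,-0.3],"twist": [0,0,0]},{"slide": [0,0,-0.4],"twist": [0,0,0]},{"slide": [0,0,-0.4],"twist": [0,0,0]}]}}

```text
time: 3.83
tool_pos: [0.4401, 0.2938, 0.0782]
eef_rot: [[-1.0, -0.001, 0.006], [-0.001, 1.0, 0.003], [-0.006, 0.003, -1.0]]
force: [0.3, 0.6, -0.3]
finger_gap: 0.3
finger_force: 12.0
```

Call:
{"name": "play_rows", "arguments": {"motion": [{"slide": [-0.2,0.06,0],"twist": [0,0,0]},{"slide": [-0.4,0.12,0],"twist": [0,0,0]},{"slide": [-0.6,0.18,0],"twist": [0,0,0]},{"slide": [-0.8,0.26,0],"twist": [0,0,0]},{"slide": [-0.911,0.296,0],"twist": [0,0,0]},{"slide": [-0.911,0.296,0],"twist": [0,0,0]},{"slide": [-0.911,0.296,0],"twist": [0,0,0]}]}}

```text
time: 4.42
tool_pos: [0.5743, 0.3369, 0.0732]
eef_rot: [[-1.0, -0.001, -0.002], [-0.001, 1.0, -0.001], [0.002, -0.001, -1.0]]
force: [-1.0, 0.3, -0.8]
finger_gap: 0.303
finger_force: 12.0
```

Call:
{"name": "play_rows", "arguments": {"motion": [{"slide": [0,0,0.15],"twist": [0,0,0]},{"slide": [0,0,0.28],"twist": [0,0,0]},{"slide": [0,0,0.33],"twist": [0,0,0]},{"slide": [0,0,0.35],"twist": [0,0,0]},{"slide": [0,0,0.36],"twist": [0,0,0]},{"slide": [0,0,0.36],"twist": [0,0,0]},{"slide": [0,0,0.36],"twist": [0,0,0]}]}}

```text
time: 5.0
tool_pos: [0.5752, 0.3376, 0.0223]
eef_rot: [[-1.0, -0.001, 0.002], [-0.001, 1.0, 0.001], [-0.002, 0.001, -1.0]]
force: [0.9, -0.6, -0.3]
finger_gap: 0.301
finger_force: 12.0
```

Call:
{"name": "play_rows", "arguments": {"motion": [{"slide": [0,0,0.013],"twist": [0,0,0]},{"slide": [0,0,0.013],"twist": [0,0,0]},{"slide": [0,0,0.013],"twist": [0,0,0]}]}}

```text
time: 5.25
tool_pos: [0.5749, 0.3374, 0.0195]
eef_rot: [[-1.0, -0.001, 0.0], [-0.001, 1.0, 0.0], [-0.0, 0.0, -1.0]]
force: [-0.2, -0.1, -0.9]
finger_gap: 0.303
finger_force: 12.0
```

Call:
{"name": "play_rows", "arguments": {"motion": [{"slide": [0,0,0],"twist": [0,0,0]},{"slide": [0,0,0],"twist": [0,0,0]},{"slide": [0,0,0],"twist": [0,0,0]},{"slide": [0,0,0],"twist": [0,0,0]}], "hand": 0.2}}

```text
time: 5.58
tool_pos: [0.5749, 0.3374, 0.0192]
eef_rot: [[-1.0, -0.001, 0.0], [-0.001, 1.0, 0.0], [-0.0, 0.0, -1.0]]
force: [-0.7, -0.4, 1.0]
finger_gap: 0.4
finger_force: 0.0
```

Call:
{"name": "play_rows", "arguments": {"motion": [{"slide": [0,0,-0.1],"twist": [0,0,0]},{"slide": [0,0,-0.3],"twist": [0,0,0]},{"slide": [0,0,-0.5],"twist": [0,0,0]},{"slide": [0,0,-0.5],"twist": [0,0,0]},{"slide": [0,0,-0.5],"twist": [0,0,0]},{"slide": [0,0,-0.5],"twist": [0,0,0]}]}}

```text
time: 6.08
tool_pos: [0.5745, 0.3372, 0.0938]
eef_rot: [[-1.0, -0.001, -0.0], [-0.001, 1.0, -0.0], [0.0, -0.0, -1.0]]
force: [-0.6, 0.2, 0.1]
finger_gap: 0.4
finger_force: 0.0
```

Call:
{"name": "play_rows", "arguments": {"motion": [{"slide": [-0.05,-0.27,0],"twist": [0,0,0]},{"slide": [-0.1,-0.54,0],"twist": [0,0,0]},{"slide": [-0.15,-0.81,0],"twist": [0,0,0]},{"slide": [-0.15,-1,0],"twist": [0,0,0]}], "hand": -0.3}}

```text
time: 6.42
tool_pos: [0.5974, 0.1841, 0.0924]
eef_rot: [[-1.0, 0.0, -0.002], [0.0, 1.0, -0.001], [0.002, -0.001, -1.0]]
force: [-0.2, 0.2, 0.5]
finger_gap: 0.628
finger_force: 0.0
```

Call:
{"name": "play_rows", "arguments": {"motion": [{"slide": [-0.05,-0.27,0],"twist": [0,0,0]},{"slide": [-0.08,-0.54,0],"twist": [0,0,0]},{"slide": [-0.08,-0.81,0],"twist": [0,0,0]},{"slide": [-0.08,-1,0],"twist": [0,0,0]}]}}

```text
time: 6.75
tool_pos: [0.6085, 0.034, 0.0924]
eef_rot: [[-1.0, 0.001, -0.003], [0.001, 1.0, -0.0], [0.003, -0.0, -1.0]]
force: [0.5, -0.3, 0.1]
finger_gap: 0.646
finger_force: 0.0
```

Call:
{"name": "play_rows", "arguments": {"motion": [{"slide": [0,-0.178,0],"twist": [0,0,0]},{"slide": [0,-0.178,0],"twist": [0,0,0]},{"slide": [0,-0.178,0],"twist": [0,0,0]},{"slide": [0,-0.178,0],"twist": [0,0,0]}]}}

```text
time: 7.08
tool_pos: [0.6089, 0.0111, 0.093]
eef_rot: [[-1.0, -0.001, -0.002], [-0.001, 1.0, 0.001], [0.002, 0.001, -1.0]]
force: [-0.6, 0.1, -0.1]
finger_gap: 0.645
finger_force: 0.0
```

Call:
{"name": "play_rows", "arguments": {"motion": [{"slide": [0,0,0.25],"twist": [0,0,0]},{"slide": [0,0,0.42],"twist": [0,0,0]},{"slide": [0,0,0.51],"twist": [0,0,0]},{"slide": [0,0,0.51],"twist": [0,0,0]},{"slide": [0,0,0.51],"twist": [0,0,0]}]}}

```text
time: 7.5
tool_pos: [0.609, 0.0121, 0.0169]
eef_rot: [[-1.0, -0.003, -0.002], [-0.003, 1.0, 0.0], [0.002, 0.0, -1.0]]
force: [0.4, -1.2, 1.0]
finger_gap: 0.646
finger_force: 0.0
```

Call:
{"name": "play_rows", "arguments": {"motion": [{"slide": [0,0,0],"twist": [0,0,0]},{"slide": [0,0,0],"twist": [0,0,0]},{"slide": [0,0,0],"twist": [0,0,0]},{"slide": [0,0,0],"twist": [0,0,0]},{"slide": [0,0,0],"twist": [0,0,0]},{"slide": [0,0,0],"twist": [0,0,0]},{"slide": [0,0,0],"twist": [0,0,0]},{"slide": [0,0,0],"twist": [0,0,0]},{"slide": [0,0,0],"twist": [0,0,0]}], "hand": 1}}

```text
time: 8.25
tool_pos: [0.6099, 0.0106, 0.0181]
eef_rot: [[-1.0, -0.001, 0.001], [-0.001, 1.0, 0.0], [-0.001, 0.0, -1.0]]
force: [-0.0, 0.2, 5.6]
finger_gap: 0.304
finger_force: 12.0
```

Call:
{"name": "play_rows", "arguments": {"motion": [{"slide": [0,0,-0.1],"twist": [0,0,0]},{"slide": [0,0,-0.3],"twist": [0,0,0]},{"slide": [0,0,-0.5],"twist": [0,0,0]},{"slide": [0,0,-0.7],"twist": [0,0,0]},{"slide": [0,0,-0.7],"twist": [0,0,0]},{"slide": [0,0,-0.7],"twist": [0,0,0]}]}}

```text
time: 8.75
tool_pos: [0.6105, 0.0105, 0.1242]
eef_rot: [[-1.0, -0.001, 0.004], [-0.001, 1.0, -0.0], [-0.004, -0.0, -1.0]]
force: [-0.1, -0.1, -1.1]
finger_gap: 0.299
finger_force: 12.0
```

Call:
{"name": "play_rows", "arguments": {"motion": [{"slide": [0,0.25,0],"twist": [0,0,0]},{"slide": [0,0.5,0],"twist": [0,0,0]},{"slide": [0,0.75,0],"twist": [0,0,0]},{"slide": [0,0.97,0],"twist": [0,0,0]}]}}

```text
time: 9.08
tool_pos: [0.6081, 0.1579, 0.1205]
eef_rot: [[-1.0, -0.001, -0.003], [-0.001, 1.0, -0.0], [0.003, -0.0, -1.0]]
force: [0.8, 0.5, -0.5]
finger_gap: 0.303
finger_force: 12.0
```

Call:
{"name": "play_rows", "arguments": {"motion": [{"slide": [-0.08,0.25,0],"twist": [0,0,0]},{"slide": [-0.08,0.5,0],"twist": [0,0,0]},{"slide": [-0.08,0.75,0],"twist": [0,0,0]},{"slide": [-0.08,0.9,0],"twist": [0,0,0]},{"slide": [-0.08,0.975,0],"twist": [0,0,0]},{"slide": [-0.08,0.975,0],"twist": [0,0,0]},{"slide": [-0.08,0.975,0],"twist": [0,0,0]}]}}

```text
time: 9.67
tool_pos: [0.6208, 0.3016, 0.1212]
eef_rot: [[-1.0, -0.001, -0.002], [-0.001, 1.0, -0.001], [0.002, -0.001, -1.0]]
force: [0.6, -0.5, -1.5]
finger_gap: 0.296
finger_force: 12.0
```

```bash
python3 - <<'E'
from h import *
c=capture("top");s=capture("scene");print(read_state()["tool_pos"])
a=cv2.resize(c["color"][150:270,60:260],(500,300),interpolation=2);b=cv2.resize(s["color"][120:320,360:600],(360,300),interpolation=2)
cv2.imwrite("pics/p1.png",cv2.resize(np.hstack([a,b]),(800,279)))
E
```

```text
[0.62145288 0.30040859 0.12202888]
```

View pics/p1.png

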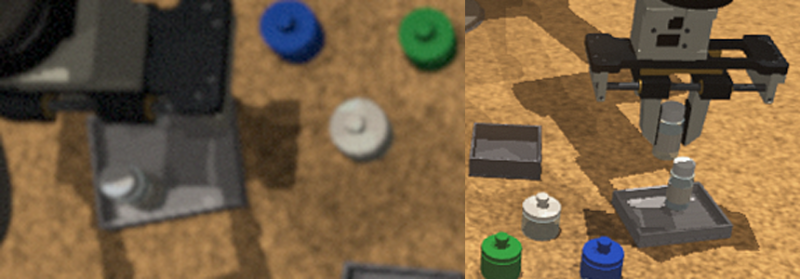

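vial_b stands in the tray at its near-left corner, and vial_a hangs upright in the fingers above the tray. I'll lower it now.

Call:
{"name": "play_rows", "arguments": {"motion": [{"slide": [0,0,0.25],"twist": [0,0,0]},{"slide": [0,0,0.5],"twist": [0,0,0]},{"slide": [0,0,0.6],"twist": [0,0,0]},{"slide": [0,0,0.64],"twist": [0,0,0]},{"slide": [0,0,0.653],"twist": [0,0,0]},{"slide": [0,0,0.653],"twist": [0,0,0]},{"slide": [0,0,0.653],"twist": [0,0,0]},{"slide": [0,0,0.653],"twist": [0,0,0]}]}}

```text
time: 10.43
tool_pos: [0.6225, 0.3025, 0.0268]
eef_rot: [[-1.0, -0.001, 0.003], [-0.001, 1.0, 0.001], [-0.003, 0.001, -1.0]]
force: [0.2, 0.6, -1.0]
finger_gap: 0.301
finger_force: 12.0
```

Call:
{"name": "play_rows", "arguments": {"motion": [{"slide": [0,0,0.02],"twist": [0,0,0]},{"slide": [0,0,0.02],"twist": [0,0,0]},{"slide": [0,0,0.02],"twist": [0,0,0]},{"slide": [0,0,0.02],"twist": [0,0,0]}]}}

```text
time: 10.77
tool_pos: [0.6215, 0.3026, 0.0222]
eef_rot: [[-1.0, -0.001, 0.001], [-0.001, 1.0, 0.0], [-0.001, 0.0, -1.0]]
force: [-1.1, 0.2, 1.2]
finger_gap: 0.301
finger_force: 12.0
```

Call:
{"name": "play_rows", "arguments": {"motion": [{"slide": [0,0,0.006],"twist": [0,0,0]},{"slide": [0,0,0.006],"twist": [0,0,0]},{"slide": [0,0,0.006],"twist": [0,0,0]}]}}

```text
time: 11.02
tool_pos: [0.6216, 0.3026, 0.0222]
eef_rot: [[-1.0, -0.001, 0.001], [-0.001, 1.0, 0.0], [-0.001, 0.0, -1.0]]
force: [-3.0, -2.0, 7.3]
finger_gap: 0.298
finger_force: 12.0
```

Call:
{"name": "play_rows", "arguments": {"motion": [{"slide": [0,0,0],"twist": [0,0,0]},{"slide": [0,0,0],"twist": [0,0,0]},{"slide": [0,0,0],"twist": [0,0,0]},{"slide": [0,0,0],"twist": [0,0,0]}], "hand": 0.2}}

```text
time: 11.35
tool_pos: [0.6211, 0.3024, 0.0205]
eef_rot: [[-1.0, -0.001, -0.0], [-0.001, 1.0, -0.0], [0.0, -0.0, -1.0]]
force: [-0.8, -0.2, 0.4]
finger_gap: 0.399
finger_force: 0.0
```

Call:
{"name": "play_rows", "arguments": {"motion": [{"slide": [0,0,-0.1],"twist": [0,0,0]},{"slide": [0,0,-0.3],"twist": [0,0,0]},{"slide": [0,0,-0.5],"twist": [0,0,0]},{"slide": [0,0,-0.5],"twist": [0,0,0]},{"slide": [0,0,-0.5],"twist": [0,0,0]}]}}

```text
time: 11.77
tool_pos: [0.6225, 0.3029, 0.0981]
eef_rot: [[-1.0, -0.001, 0.004], [-0.001, 1.0, 0.002], [-0.004, 0.002, -1.0]]
force: [-0.6, 0.3, -0.8]
finger_gap: 0.4
finger_force: 0.0
```

Call:
{"name": "play_rows", "arguments": {"motion": [{"slide": [-0.01,-0.25,0],"twist": [0,0,0]},{"slide": [-0.01,-0.5,0],"twist": [0,0,0]},{"slide": [-0.01,-0.75,0],"twist": [0,0,0]},{"slide": [-0.01,-0.885,0],"twist": [0,0,0]},{"slide": [-0.01,-0.885,0],"twist": [0,0,0]},{"slide": [-0.01,-0.885,0],"twist": [0,0,0]},{"slide": [-0.01,-0.885,0],"twist": [0,0,0]}], "hand": -0.8}}

```text
time: 12.35
tool_pos: [0.6225, 0.1703, 0.0949]
eef_rot: [[-1.0, -0.001, -0.001], [-0.001, 1.0, 0.0], [0.001, 0.0, -1.0]]
force: [0.4, 0.2, 0.7]
finger_gap: 0.859
finger_force: 0.0
```

```bash
python3 - <<'E'
from h import *
c=capture("top");s=capture("scene");print(read_state()["tool_pos"],read_state()["finger_gap"])
a=cv2.resize(c["color"][150:270,60:260],(500,300),interpolation=2);b=cv2.resize(s["color"][120:320,360:600],(360,300),interpolation=2)
cv2.imwrite("pics/p2.png",cv2.resize(np.hstack([a,b]),(800,279)))
E
```

```text
[0.62258734 0.17109608 0.0951848 ] 0.8919332548081622
```

View pics/p2.png

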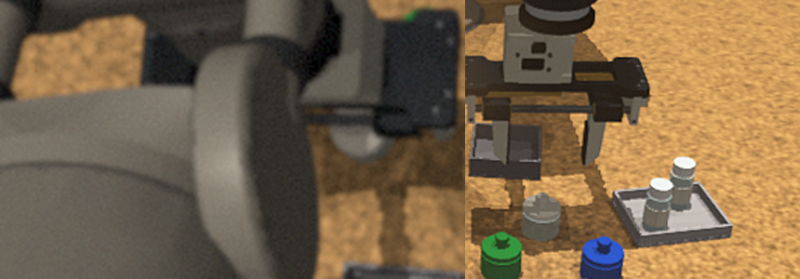

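Both vials stand upright in the tray, and the fingers straddle weighing bottle A. I'll descend and grip.

Call:
{"name": "play_rows", "arguments": {"motion": [{"slide": [0,0,0.25],"twist": [0,0,0]},{"slide": [-0.01,0,0.45],"twist": [0,0,0]},{"slide": [-0.01,0,0.54],"twist": [0,0,0]},{"slide": [-0.01,0,0.54],"twist": [0,0,0]},{"slide": [-0.01,0,0.54],"twist": [0,0,0]}]}}

```text
time: 12.87
tool_pos: [0.6239, 0.1708, 0.0141]
eef_rot: [[-1.0, -0.002, -0.001], [-0.002, 1.0, -0.0], [0.001, -0.0, -1.0]]
force: [0.1, -0.1, 0.2]
finger_gap: 0.898
finger_force: 0.0
```

Call:
{"name": "play_rows", "arguments": {"motion": [{"slide": [0,0,0],"twist": [0,0,0]},{"slide": [0,0,0],"twist": [0,0,0]},{"slide": [0,0,0],"twist": [0,0,0]},{"slide": [0,0,0],"twist": [0,0,0]},{"slide": [0,0,0],"twist": [0,0,0]},{"slide": [0,0,0],"twist": [0,0,0]},{"slide": [0,0,0],"twist": [0,0,0]},{"slide": [0,0,0],"twist": [0,0,0]},{"slide": [0,0,0],"twist": [0,0,0]}], "hand": 1, "force": 15}}

```text
time: 13.62
tool_pos: [0.6246, 0.1697, 0.0151]
eef_rot: [[-1.0, -0.001, 0.0], [-0.001, 1.0, 0.0], [-0.0, 0.0, -1.0]]
force: [-0.3, 0.3, 2.9]
finger_gap: 0.475
finger_force: 15.0
```

Call:
{"name": "play_rows", "arguments": {"motion": [{"slide": [0,0,-0.1],"twist": [0,0,0]},{"slide": [0,0,-0.3],"twist": [0,0,0]},{"slide": [0,0,-0.5],"twist": [0,0,0]},{"slide": [0,0,-0.7],"twist": [0,0,0]},{"slide": [0,-0.15,-0.7],"twist": [0,0,0]},{"slide": [0,-0.4,-0.7],"twist": [0,0,0]},{"slide": [0,-0.65,-0.7],"twist": [0,0,0]},{"slide": [0,-0.8,-0.7],"twist": [0,0,0]}]}}

```text
time: 14.28
tool_pos: [0.6242, 0.0466, 0.1197]
eef_rot: [[-1.0, -0.0, -0.0], [-0.0, 1.0, -0.001], [0.0, -0.001, -1.0]]
force: [1.0, -1.0, -0.3]
finger_gap: 0.474
finger_force: 15.0
```

Call:
{"name": "play_rows", "arguments": {"motion": [{"slide": [0,-0.25,0],"twist": [0,0,0]},{"slide": [0,-0.5,0],"twist": [0,0,0]},{"slide": [0,-0.75,0],"twist": [0,0,0]},{"slide": [0,-1,0],"twist": [0,0,0]}]}}

```text
time: 14.62
tool_pos: [0.6242, -0.102, 0.1195]
eef_rot: [[-1.0, -0.001, -0.0], [-0.001, 1.0, 0.0], [0.0, 0.0, -1.0]]
force: [0.0, 0.0, -0.8]
finger_gap: 0.47
finger_force: 15.0
```

Call:
{"name": "play_rows", "arguments": {"motion": [{"slide": [0,-0.25,0],"twist": [0,0,0]},{"slide": [0,-0.5,0],"twist": [0,0,0]},{"slide": [0,-0.75,0],"twist": [0,0,0]},{"slide": [0,-1,0],"twist": [0,0,0]}]}}

```text
time: 14.95
tool_pos: [0.6243, -0.2522, 0.1194]
eef_rot: [[-1.0, -0.001, -0.001], [-0.001, 1.0, 0.0], [0.001, 0.0, -1.0]]
force: [1.1, 0.2, -0.2]
finger_gap: 0.474
finger_force: 15.0
```

Call:
{"name": "play_rows", "arguments": {"motion": [{"slide": [0.03,-0.18,0],"twist": [0,0,0]},{"slide": [0.03,-0.285,0],"twist": [0,0,0]},{"slide": [0.03,-0.285,0],"twist": [0,0,0]},{"slide": [0.03,-0.285,0],"twist": [0,0,0]},{"slide": [0.03,-0.285,0],"twist": [0,0,0]}]}}

```text
time: 15.37
tool_pos: [0.6205, -0.2914, 0.1194]
eef_rot: [[-1.0, -0.002, -0.001], [-0.002, 1.0, 0.001], [0.001, 0.001, -1.0]]
force: [-0.3, 0.6, -1.3]
finger_gap: 0.475
finger_force: 15.0
```

Call:
{"name": "play_rows", "arguments": {"motion": [{"slide": [0,0,0.25],"twist": [0,0,0]},{"slide": [0,-0.01,0.5],"twist": [0,0,0]},{"slide": [0,-0.01,0.6],"twist": [0,0,0]},{"slide": [0,-0.01,0.64],"twist": [0,0,0]},{"slide": [0,-0.01,0.656],"twist": [0,0,0]},{"slide": [0,-0.01,0.656],"twist": [0,0,0]},{"slide": [0,-0.01,0.656],"twist": [0,0,0]},{"slide": [0,-0.01,0.656],"twist": [0,0,0]}]}}

```text
time: 16.03
tool_pos: [0.6215, -0.2948, 0.0234]
eef_rot: [[-1.0, -0.001, 0.003], [-0.001, 1.0, -0.002], [-0.003, -0.002, -1.0]]
force: [0.2, -0.5, -0.4]
finger_gap: 0.474
finger_force: 15.0
```

Call:
{"name": "play_rows", "arguments": {"motion": [{"slide": [0,0,0.01],"twist": [0,0,0]},{"slide": [0,0,0.02],"twist": [0,0,0]},{"slide": [0,0,0.02],"twist": [0,0,0]},{"slide": [0,0,0.02],"twist": [0,0,0]}]}}

```text
time: 16.37
tool_pos: [0.6208, -0.2948, 0.0191]
eef_rot: [[-1.0, -0.001, 0.001], [-0.001, 1.0, -0.001], [-0.001, -0.001, -1.0]]
force: [0.6, -0.5, 3.1]
finger_gap: 0.475
finger_force: 15.0
```

Call:
{"name": "play_rows", "arguments": {"motion": [{"slide": [0,0,0],"twist": [0,0,0]},{"slide": [0,0,0],"twist": [0,0,0]},{"slide": [0,0,0],"twist": [0,0,0]},{"slide": [0,0,0],"twist": [0,0,0]}], "hand": -0.2}}

```text
time: 16.7
tool_pos: [0.6201, -0.2945, 0.018]
eef_rot: [[-1.0, -0.001, -0.001], [-0.001, 1.0, 0.0], [0.001, 0.0, -1.0]]
force: [-0.3, -0.0, 0.5]
finger_gap: 0.592
finger_force: 0.0
```

Call:
{"name": "play_rows", "arguments": {"motion": [{"slide": [0,0,-0.1],"twist": [0,0,0]},{"slide": [0,0,-0.3],"twist": [0,0,0]},{"slide": [0,0,-0.5],"twist": [0,0,0]},{"slide": [0,0,-0.6],"twist": [0,0,0]},{"slide": [0,0,-0.6],"twist": [0,0,0]}]}}

```text
time: 17.12
tool_pos: [0.6223, -0.2957, 0.1131]
eef_rot: [[-1.0, -0.001, 0.007], [-0.001, 1.0, -0.004], [-0.007, -0.004, -1.0]]
force: [1.0, -0.7, 0.2]
finger_gap: 0.597
finger_force: 0.0
```

Call:
{"name": "play_rows", "arguments": {"motion": [{"slide": [0.2,0.15,0],"twist": [0,0,0]},{"slide": [0.4,0.3,0],"twist": [0,0,0]},{"slide": [0.6,0.45,0],"twist": [0,0,0]},{"slide": [0.8,0.6,0],"twist": [0,0,0]},{"slide": [1,0.75,0],"twist": [0,0,0]},{"slide": [1,0.815,0],"twist": [0,0,0]},{"slide": [1,0.815,0],"twist": [0,0,0]}], "hand": -0.75}}

```text
time: 17.7
tool_pos: [0.4681, -0.17, 0.1076]
eef_rot: [[-1.0, -0.002, -0.003], [-0.002, 1.0, 0.002], [0.003, 0.002, -1.0]]
force: [0.5, -0.7, -0.3]
finger_gap: 0.874
finger_force: 0.0
```

Call:
{"name": "play_rows", "arguments": {"motion": [{"slide": [0.06,0,0],"twist": [0,0,0]},{"slide": [0.06,0,0],"twist": [0,0,0]},{"slide": [0.06,0,0],"twist": [0,0,0]}]}}

```text
time: 17.95
tool_pos: [0.4616, -0.1733, 0.1081]
eef_rot: [[-1.0, -0.0, 0.0], [-0.0, 1.0, -0.0], [-0.0, -0.0, -1.0]]
force: [-0.0, 0.0, 0.1]
finger_gap: 0.876
finger_force: 0.0
```

Call:
{"name": "play_rows", "arguments": {"motion": [{"slide": [0,0,0.25],"twist": [0,0,0]},{"slide": [0,0,0.45],"twist": [0,0,0]},{"slide": [0,0,0.6],"twist": [0,0,0]},{"slide": [0,0,0.625],"twist": [0,0,0]},{"slide": [0,0,0.625],"twist": [0,0,0]},{"slide": [0,0,0.625],"twist": [0,0,0]}]}}

```text
time: 18.45
tool_pos: [0.4621, -0.1732, 0.0152]
eef_rot: [[-1.0, -0.001, 0.001], [-0.001, 1.0, -0.0], [-0.001, -0.0, -1.0]]
force: [0.2, -0.2, 0.3]
finger_gap: 0.87
finger_force: 0.0
```

Call:
{"name": "play_rows", "arguments": {"motion": [{"slide": [0,0,0],"twist": [0,0,0]},{"slide": [0,0,0],"twist": [0,0,0]},{"slide": [0,0,0],"twist": [0,0,0]},{"slide": [0,0,0],"twist": [0,0,0]},{"slide": [0,0,0],"twist": [0,0,0]},{"slide": [0,0,0],"twist": [0,0,0]},{"slide": [0,0,0],"twist": [0,0,0]},{"slide": [0,0,0],"twist": [0,0,0]},{"slide": [0,0,0],"twist": [0,0,0]}], "hand": 1}}

```text
time: 19.2
tool_pos: [0.4614, -0.1725, 0.0149]
eef_rot: [[-1.0, -0.001, 0.0], [-0.001, 1.0, -0.0], [-0.0, -0.0, -1.0]]
force: [-1.4, 0.8, 4.2]
finger_gap: 0.473
finger_force: 15.0
```

Call:
{"name": "play_rows", "arguments": {"motion": [{"slide": [0,0,-0.1],"twist": [0,0,0]},{"slide": [0,0,-0.3],"twist": [0,0,0]},{"slide": [0,0,-0.5],"twist": [0,0,0]},{"slide": [0,0,-0.65],"twist": [0,0,0]},{"slide": [-0.15,-0.2,-0.65],"twist": [0,0,0]},{"slide": [-0.3,-0.35,-0.65],"twist": [0,0,0]},{"slide": [-0.5,-0.55,-0.65],"twist": [0,0,0]},{"slide": [-0.65,-0.75,-0.65],"twist": [0,0,0]},{"slide": [-0.69,-0.81,-0.65],"twist": [0,0,0]},{"slide": [-0.69,-0.81,-0.65],"twist": [0,0,0]},{"slide": [-0.69,-0.81,-0.65],"twist": [0,0,0]},{"slide": [-0.69,-0.81,-0.65],"twist": [0,0,0]}]}}

```text
time: 20.2
tool_pos: [0.5639, -0.2927, 0.1114]
eef_rot: [[-1.0, -0.001, -0.002], [-0.001, 1.0, 0.002], [0.002, 0.002, -1.0]]
force: [0.3, 0.8, 0.1]
finger_gap: 0.476
finger_force: 15.0
```

```bash
python3 - <<'E'
from h import *
s=capture("scene");c=capture("top");print(read_state()["tool_pos"])
b=cv2.resize(s["color"][120:320,60:340],(420,300),interpolation=2)
a=cv2.resize(c["color"][170:350,350:550],(333,300),interpolation=2)
cv2.imwrite("pics/p3.png",np.hstack([a,b]))
E
```

```text
[ 0.56420637 -0.29268355  0.11212838]
```

View pics/p3.png

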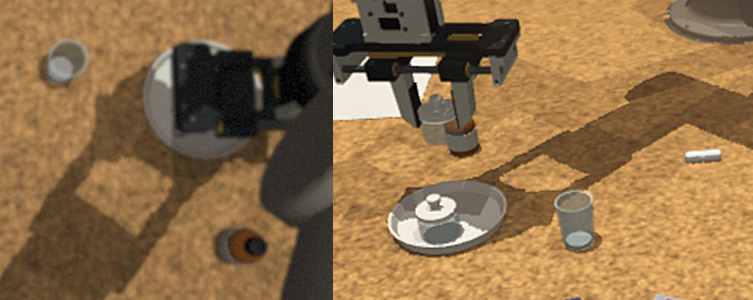

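Bottle A sits upright on the dish floor on the far side from the robot, and bottle B hangs level above the free half. I'll lower it.

Call:
{"name": "play_rows", "arguments": {"motion": [{"slide": [0,0,0.25],"twist": [0,0,0]},{"slide": [0,0,0.45],"twist": [0,0,0]},{"slide": [0,0,0.55],"twist": [0,0,0]},{"slide": [0,0,0.59],"twist": [0,0,0]},{"slide": [0,0,0.605],"twist": [0,0,0]},{"slide": [0,0,0.605],"twist": [0,0,0]},{"slide": [0,0,0.605],"twist": [0,0,0]},{"slide": [0,0,0.605],"twist": [0,0,0]}]}}

```text
time: 20.97
tool_pos: [0.5657, -0.2943, 0.023]
eef_rot: [[-1.0, -0.001, 0.002], [-0.001, 1.0, -0.002], [-0.002, -0.002, -1.0]]
force: [-0.7, 0.3, 0.1]
finger_gap: 0.477
finger_force: 15.0
```

Call:
{"name": "play_rows", "arguments": {"motion": [{"slide": [0,0,0.01],"twist": [0,0,0]},{"slide": [0,0,0.02],"twist": [0,0,0]},{"slide": [0,0,0.02],"twist": [0,0,0]},{"slide": [0,0,0.02],"twist": [0,0,0]}]}}

```text
time: 21.3
tool_pos: [0.5652, -0.2941, 0.0189]
eef_rot: [[-1.0, -0.001, 0.001], [-0.001, 1.0, -0.001], [-0.001, -0.001, -1.0]]
force: [0.6, -0.7, 2.2]
finger_gap: 0.476
finger_force: 15.0
```

Call:
{"name": "play_rows", "arguments": {"motion": [{"slide": [0,0,0],"twist": [0,0,0]},{"slide": [0,0,0],"twist": [0,0,0]},{"slide": [0,0,0],"twist": [0,0,0]},{"slide": [0,0,0],"twist": [0,0,0]}], "hand": -0.2}}

```text
time: 21.63
tool_pos: [0.5647, -0.2938, 0.0182]
eef_rot: [[-1.0, -0.001, -0.0], [-0.001, 1.0, 0.0], [0.0, 0.0, -1.0]]
force: [0.3, -0.2, -0.4]
finger_gap: 0.599
finger_force: 0.0
```

Call:
{"name": "play_rows", "arguments": {"motion": [{"slide": [0,0,-0.1],"twist": [0,0,0]},{"slide": [0,0,-0.3],"twist": [0,0,0]},{"slide": [0,0,-0.5],"twist": [0,0,0]},{"slide": [0,0,-0.6],"twist": [0,0,0]},{"slide": [0.1,0.15,-0.6],"twist": [0,0,0]},{"slide": [0.2,0.35,-0.6],"twist": [0,0,0]},{"slide": [0.3,0.55,-0.6],"twist": [0,0,0]},{"slide": [0.4,0.75,-0.6],"twist": [0,0,0]},{"slide": [0.4,0.92,-0.6],"twist": [0,0,0]},{"slide": [0.4,0.92,-0.6],"twist": [0,0,0]}]}}

```text
time: 22.47
tool_pos: [0.5033, -0.1517, 0.1084]
eef_rot: [[-1.0, -0.004, -0.002], [-0.004, 1.0, 0.002], [0.002, 0.002, -1.0]]
force: [0.5, 0.2, 0.6]
finger_gap: 0.601
finger_force: 0.0
```

Call:
{"name": "play_rows", "arguments": {"motion": [{"slide": [0.1,0.2,0],"twist": [0,0,0.07]},{"slide": [0.2,0.4,0],"twist": [0,0,0.14]},{"slide": [0.3,0.6,0],"twist": [0,0,0.21]},{"slide": [0.35,0.8,0],"twist": [0,0,0.28]},{"slide": [0.35,0.93,0],"twist": [0,0,0.35]},{"slide": [0.35,0.93,0],"twist": [0,0,0.42]},{"slide": [0.35,0.93,0],"twist": [0,0,0.49]},{"slide": [0.35,0.93,0],"twist": [0,0,0.56]},{"slide": [0.35,0.93,0],"twist": [0,0,0.63]},{"slide": [0.35,0.93,0],"twist": [0,0,0.7]},{"slide": [0.35,0.93,0],"twist": [0,0,0.77]},{"slide": [0.35,0.93,0],"twist": [0,0,0.84]}]}}

```text
time: 23.47
tool_pos: [0.4526, -0.017, 0.1084]
eef_rot: [[-0.244, 0.97, 0.001], [0.97, 0.244, -0.0], [-0.0, 0.0, -1.0]]
force: [0.1, 0.1, -0.2]
finger_gap: 0.6
finger_force: 0.0
```

Call:
{"name": "play_rows", "arguments": {"motion": [{"slide": [0,0,0],"twist": [0,0,0.042]},{"slide": [0,0,0],"twist": [0,0,0.042]},{"slide": [0,0,0],"twist": [0,0,0.042]},{"slide": [0,0,0],"twist": [0,0,0.042]}], "hand": 0.1}}

```text
time: 23.8
tool_pos: [0.4523, -0.0167, 0.1084]
eef_rot: [[-0.187, 0.982, 0.0], [0.982, 0.187, -0.0], [-0.0, 0.0, -1.0]]
force: [0.4, 0.2, -0.3]
finger_gap: 0.453
finger_force: 0.0
```

```bash
python3 - <<'E'
from h import *
s=capture("scene");c=capture("top");st=read_state();print(st["tool_pos"],st["eef_rot"].round(3),st["joint_pos"][5])
b=cv2.resize(s["color"][120:320,60:340],(420,300),interpolation=2)
a=cv2.resize(c["color"][170:350,350:550],(333,300),interpolation=2)
cv2.imwrite("pics/p4.png",np.hstack([a,b]))
R=st["eef_rot"];d=np.array([.4526,-.0162,.1])-st["tool_pos"];print((R.T@d/.15).round(3))
E
```

```text
[ 0.45222571 -0.01660868  0.10836835] [[-0.186  0.982  0.   ]
 [ 0.982  0.186  0.   ]
 [-0.     0.    -1.   ]] -0.393948062744466
[0.002 0.003 0.056]
```

View pics/p4.png

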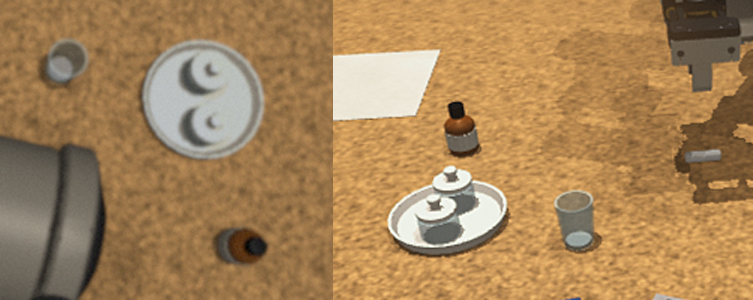

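Both bottles stand upright in the dish, with the beaker and amber bottle unmoved. Next is the stir bar.

Call:
{"name": "play_rows", "arguments": {"motion": [{"slide": [0,0,0.25],"twist": [0,0,0]},{"slide": [0,0,0.45],"twist": [0,0,0]},{"slide": [0,0,0.6],"twist": [0,0,0]},{"slide": [0,0,0.66],"twist": [0,0,0]},{"slide": [0,0,0.69],"twist": [0,0,0]},{"slide": [0,0,0.7],"twist": [0,0,0]},{"slide": [0,0,0.7],"twist": [0,0,0]}]}}

```text
time: 24.48
tool_pos: [0.4528, -0.0166, 0.004]
eef_rot: [[-0.185, 0.983, 0.001], [0.983, 0.185, -0.0], [-0.0, 0.001, -1.0]]
force: [-0.4, -0.1, 0.2]
finger_gap: 0.45
finger_force: 0.0
```

Call:
{"name": "play_rows", "arguments": {"motion": [{"slide": [0,0,0],"twist": [0,0,0]},{"slide": [0,0,0],"twist": [0,0,0]},{"slide": [0,0,0],"twist": [0,0,0]},{"slide": [0,0,0],"twist": [0,0,0]},{"slide": [0,0,0],"twist": [0,0,0]},{"slide": [0,0,0],"twist": [0,0,0]},{"slide": [0,0,0],"twist": [0,0,0]},{"slide": [0,0,0],"twist": [0,0,0]}], "hand": 1}}

```text
time: 25.15
tool_pos: [0.4523, -0.0165, 0.0037]
eef_rot: [[-0.185, 0.983, 0.001], [0.983, 0.185, -0.0], [-0.0, 0.001, -1.0]]
force: [-1.1, -0.6, 5.3]
finger_gap: 0.128
finger_force: 15.0
```

Call:
{"name": "play_rows", "arguments": {"motion": [{"slide": [0,0,-0.1],"twist": [0,0,0]},{"slide": [0,0,-0.3],"twist": [0,0,0]},{"slide": [0,0,-0.5],"twist": [0,0,0]},{"slide": [0,0,-0.5],"twist": [0,0,0]},{"slide": [0,0,-0.5],"twist": [0,0,0]}]}}

```text
time: 25.57
tool_pos: [0.453, -0.0166, 0.0795]
eef_rot: [[-0.185, 0.983, 0.003], [0.983, 0.185, -0.001], [-0.001, 0.003, -1.0]]
force: [-1.0, 0.7, -0.9]
finger_gap: 0.129
finger_force: 15.0
```

```bash
python3 - <<'E'
from h import *
st=read_state();R=st["eef_rot"];print(st["finger_gap"],st["finger_force"],st["tool_pos"],(R.T@(np.array([.4745,.1343,.08])-st["tool_pos"])/.15).round(3))
E
```

```text
0.12881098802653201 14.999859631061554 [ 0.45303622 -0.01664048  0.07949194] [ 0.962  0.327 -0.004]
```

Call:
{"name": "play_rows", "arguments": {"motion": [{"slide": [0.2,0.08,0],"twist": [0,0,0.06]},{"slide": [0.4,0.16,0],"twist": [0,0,0.12]},{"slide": [0.6,0.24,0],"twist": [0,0,0.165]},{"slide": [0.8,0.3,0],"twist": [0,0,0.165]},{"slide": [0.962,0.327,0],"twist": [0,0,0.165]},{"slide": [0.962,0.327,0],"twist": [0,0,0.165]},{"slide": [0.962,0.327,0],"twist": [0,0,0.165]},{"slide": [0.962,0.327,0],"twist": [0,0,0.165]}]}}

```text
time: 26.23
tool_pos: [0.4728, 0.1339, 0.0773]
eef_rot: [[0.072, 0.997, -0.002], [0.997, -0.072, -0.001], [-0.001, -0.002, -1.0]]
force: [0.1, -0.2, -0.1]
finger_gap: 0.132
finger_force: 15.0
```

Call:
{"name": "play_rows", "arguments": {"motion": [{"slide": [0,0,0.2],"twist": [0,0,0]},{"slide": [0,0,0.35],"twist": [0,0,0]},{"slide": [0,0,0.43],"twist": [0,0,0]},{"slide": [0,0,0.46],"twist": [0,0,0]},{"slide": [0,0,0.46],"twist": [0,0,0]},{"slide": [0,0,0.46],"twist": [0,0,0]},{"slide": [0,0,0.46],"twist": [0,0,0]}]}}

```text
time: 26.82
tool_pos: [0.4741, 0.1339, 0.0098]
eef_rot: [[0.074, 0.997, 0.001], [0.997, -0.074, 0.0], [0.0, 0.001, -1.0]]
force: [0.3, -0.8, 0.5]
finger_gap: 0.128
finger_force: 15.0
```

Call:
{"name": "play_rows", "arguments": {"motion": [{"slide": [0,0,0.01],"twist": [0,0,0]},{"slide": [0,0,0.01],"twist": [0,0,0]},{"slide": [0,0,0.01],"twist": [0,0,0]}]}}

```text
time: 27.07
tool_pos: [0.4738, 0.1344, 0.0082]
eef_rot: [[0.073, 0.997, 0.001], [0.997, -0.073, 0.0], [0.0, 0.001, -1.0]]
force: [0.8, -0.2, -0.3]
finger_gap: 0.13
finger_force: 15.0
```

Call:
{"name": "play_rows", "arguments": {"motion": [{"slide": [0,0,0],"twist": [0,0,0]},{"slide": [0,0,0],"twist": [0,0,0]},{"slide": [0,0,0],"twist": [0,0,0]},{"slide": [0,0,0],"twist": [0,0,0]}], "hand": 0.45}}

```text
time: 27.4
tool_pos: [0.4736, 0.1345, 0.0079]
eef_rot: [[0.073, 0.997, 0.0], [0.997, -0.073, 0.0], [0.0, 0.0, -1.0]]
force: [0.4, -0.3, 1.1]
finger_gap: 0.275
finger_force: 0.0
```

Call:
{"name": "play_rows", "arguments": {"motion": [{"slide": [0,0,-0.1],"twist": [0,0,0]},{"slide": [0,0,-0.3],"twist": [0,0,0]},{"slide": [0,0,-0.5],"twist": [0,0,0]},{"slide": [0,0,-0.7],"twist": [0,0,0]},{"slide": [0,0,-0.9],"twist": [0,0,0]},{"slide": [0,0,-0.9],"twist": [0,0,0]}]}}

```text
time: 27.9
tool_pos: [0.4767, 0.1349, 0.1484]
eef_rot: [[0.073, 0.997, 0.01], [0.997, -0.073, 0.001], [0.002, 0.01, -1.0]]
force: [1.0, 0.5, -0.5]
finger_gap: 0.272
finger_force: 0.0
```

Call:
{"name": "play_rows", "arguments": {"motion": [{"slide": [-0.25,-0.1,0],"twist": [0,0,0]},{"slide": [-0.5,-0.1,0],"twist": [0,0,0]},{"slide": [-0.75,-0.2,0],"twist": [0,0,0]},{"slide": [-1,-0.2,0],"twist": [0,0,0]},{"slide": [-1,-0.2,0],"twist": [0,0,0]}]}}

```text
time: 28.32
tool_pos: [0.4319, -0.018, 0.1427]
eef_rot: [[0.078, 0.997, -0.0], [0.997, -0.078, -0.002], [-0.002, 0.0, -1.0]]
force: [1.2, -0.6, -0.9]
finger_gap: 0.277
finger_force: 0.0
```

```bash
python3 - <<'E'
from h import *
s=capture("scene");c=capture("top")
b=cv2.resize(s["color"][130:330,80:560],(720,300),interpolation=2)
a=cv2.resize(c["color"][180:340,90:520],(720,268),interpolation=2)
cv2.imwrite("pics/p5.png",np.vstack([a,b]))
E
```

```text
(no output)
```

View pics/p5.png

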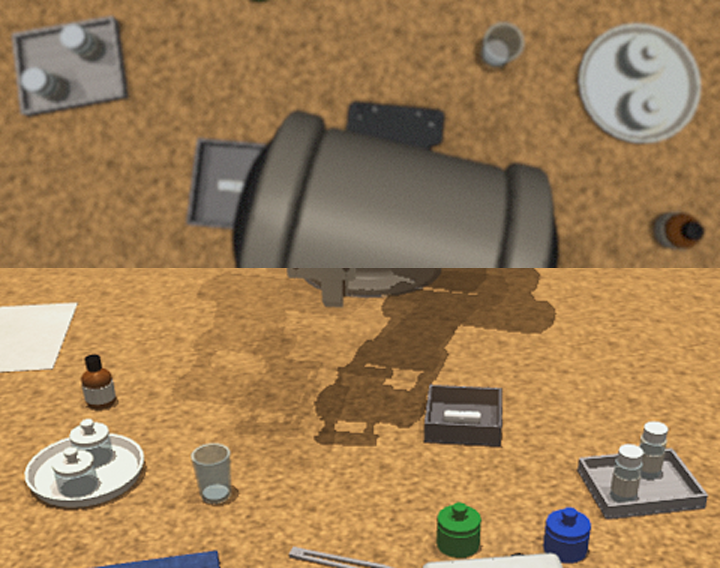

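Both vials stand upright in the tray, both bottles stand in the dish, and the bar lies flat in the box. The amber bottle and beaker haven't moved, and the gripper is clear of everything.

```bash
python3 -c "
from rig import *
print(hand_in())"
```

```text
the job is handed in; nothing more can be done
None
```

The job is done and handed in at about 28 s: both vials stand in the tray, both weighing bottles stand in the dish, the stir bar lies in the box, and the amber bottle and beaker were left where they were.

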